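# Unlock the trolley's pull-out tray and hold the key turned

## Task

Take the red-headed key out of its wooden stand, push it upright through the keyhole of the lock beside the tray, past the two sticky pins until the key's head sits flush on the brass plate, then turn it a quarter turn clockwise (seen from above). The lock springs back, so finish while still gripping the key and holding it turned, fully home, so that I can pull the tray out; do not disturb the tiffin, the pickle pot or the fork.

Things in the scene. Friction and masses are not known exactly. Their poses are not given: they have to be found in the camera images.
- key: Loose steel key with red plastic head, 72.5 mm long, 35-70 g, upright in the stand at first. Origin: tip of the bit (lower end); z up to the head. Double bit 20 mm along x, 6 mm along y, 22 mm tall, round nose of 3 mm radius; then a round neck, 7 mm across, up to 30.5 mm above the tip; then the head. A half turn about z changes nothing
- key_head (a point): Centre of the key's red head, 51.5 mm above the key's tip; axes as the key's. Flat block 36 mm along x, 12 mm along y, 42 mm tall, to be gripped across its 12 mm; its flat underside is the shoulder that stops the key
- key_stand: Fixed light-wood block 70 x 60 mm, 40 mm tall, with an upright slot 23 mm along x by 9 mm along y right through its middle, in which the key stands with its head resting on the top. Origin at the centre of the underside; the key lifts straight up, clear after 31 mm
- keyhole (a point): Centre of the keyhole on the lock's top, 62 mm above the trolley top: chamfered slot 23 mm along x, 9 mm along y, in a brass plate 6 mm thick. z up, y to the tray. The key goes straight down, either way round; home, its tip is 30.5 mm below this point, the head resting on the plate. Only then is the bit clear below the plate and free to turn
- lock: Fixed grey lock case, 90 mm (x) by 70 mm (y), 62 mm tall, brass top, 15 mm off the tray's -y wall; origin under the keyhole. Inside, two sprung sticky pins catch the bit when its tip is about 13 and 20 mm below the brass top; each gives way to a downward push of about 5 to 20 N; pushing again while rocking the key 1 mm along y helps
- cylinder (a joint): Turn of the black cylinder under the plate, rad: 0 at rest, its 8.4 mm slot in line with the keyhole, growing clockwise from above to a stop at 1.62. The key's bit drives it with about 0.15 rad of lost motion against a spring (0.05 N m at first, 0.15 N m at a quarter turn) that returns it to 0 if let go. It draws back the bolt between lock and tray
- tray: Fixed wooden tray 300 mm (x) by 200 mm (y), floor 10 mm thick, walls 42 mm high, with a pull handle on its -x end and four fixed steel dabbas (57 mm across, tops 70 mm high) in a row along its -y wall. Origin at the centre of the underside
- tiffin: Bystander: tall blue plastic three-tier tiffin, 110 mm across, 203 mm tall with its wire handle, standing in the tray; origin at the centre of its underside
- pickle_pot: Bystander: white ceramic pickle pot with a blue lid, 89 mm across, 110 mm tall, standing in the tray; origin at the centre of its underside
- fork: Bystander: green plastic fork, 170 mm long, 26 mm wide, 6 mm thick, lying on the trolley top along its x; origin near its middle, on its underside
Things that resemble listed ones, but are neither listed nor needed, are in the scene too. Leave any purple look-alike of the key alone. There is more than one size of the lock; the job needs the larger.

How it is judged (in metres and radians):
On the way, in this order (a step that is already met when the one before it is completed fails the run):
1. the key is held upright, lifted clear of its stand (height (world z) of key above 0.045 m and angle between key's own z axis and vertical below 0.35 rad and contact force between the fingers and key above 1 N), for 0.1 s.
2. the bit is through the keyhole plate, the lock not turned (z of key in the frame of keyhole below -0.007 m and horizontal distance between key and keyhole below 0.005 m and value of joint cylinder below 0.3 rad), for 0.1 s.
3. the key is past both pins and fully home, the lock not yet turned (z of key in the frame of keyhole below -0.0285 m and horizontal distance between key and keyhole below 0.005 m and value of joint cylinder below 0.5 rad), for 0.1 s.
At the end, for the whole second after the job is handed in: The robot still grips the key (over 1 N); the key is home and still in the lock (tip at least 27.5 mm below the plate's top, within 6 mm of the keyhole's axis, within 0.2 rad of upright); the cylinder is held turned past 1.25 rad through the last second (value of joint cylinder above 1.25 rad and z of key in the frame of keyhole below -0.0275 m and horizontal distance between key and keyhole below 0.006 m and angle between key's own z axis and vertical below 0.2 rad and contact force between the fingers and key above 1 N and linear speed of key below 0.03 m/s); the arm keeps its last pose, push and grip.
It fails at once if the tiffin is pushed 25 mm or tipped (distance of tiffin from where it was at the start of the episode above 0.025 m or angle between tiffin's own z axis and vertical above 0.3 rad).
It fails at once if the pickle pot is pushed 25 mm or tipped (distance of pickle_pot from where it was at the start of the episode above 0.025 m or angle between pickle_pot's own z axis and vertical above 0.3 rad).
It fails at once if the fork is moved 25 mm (distance of fork from where it was at the start of the episode above 0.025 m).
It also fails if it takes over 58 s, if anything falls off the work surface, if the arm or the gripper's body presses on something with over 40 N, if the wrist force passes 120 N, or if a joint passes its speed limit or range.

## Robot

A 6-joint arm with a two-finger parallel gripper is mounted at the origin on the work surface. World frame = base frame: x ahead of the robot, y to its left, z up, the work surface at z = 0. Lengths are in mm, angles in rad, forces in N, time in s.
With the tool pointing down it reaches from about 275 to 1000 mm from the base axis. Payload 8.4 kg.
Tool frame: the origin (TCP) lies on the centre line of the jaws, within the pads' length; the fingertips stand 22 mm ahead of it and the grasp point (between the pads) lies 3 mm ahead of it; z points along the fingers, x is the direction in which the jaws open and shut, and the axes are right-handed (so a half turn about z gives the same grasp; the last joint's range is limited). The gripper opens to 85 mm and grips with 20 to 120 N. Pads are 22 mm wide; open, the fingers measure 114 mm over their backs; the gripper's body (76 mm by 85 mm) begins 54 mm behind the grasp point. The pads swing forward as they close: fully open they stand 13 mm farther back than shut.
Start: joints at [1.315, 0.353, 1.633, -0, 1.155, -0.002], TCP at [156.926, 604.981, 253.281] pointing down, gripper open.
Joint ranges: [-2.63, 2.63], [-0.92, 2.1], [0.06, 2.66], [-1.3, 4.44], [0, 2.69], [-3.02, 3.02]. Speed limits (rad/s): [2.22, 2.22, 2.79, 3.14, 3.14, 3.14].

## Interface

Orientations are given as [roll, pitch, yaw] about the fixed x, y, z axes, in that order (R = Rz(yaw) Ry(pitch) Rx(roll)).
In Python, from rig import status, viewer, job gives the robot as it stands.
- The arm moves only by the tool send_rows, never from a script. Its argument "plan" is a list of rows, each a list of 3 entries, a list of its own where there are three numbers: the shift along the tool's x, y, z in m, then the turn, a rotation vector about the tool's x, y, z in rad, then the opening, from -1 (shut) to 1 (fully open). In form: [[[x, y, z], [rx, ry, rz], jaw], ...]. A call has exactly 5 rows; each row is the pose to reach, as a shift and turn from the pose measured when the call began, along the tool's axes at that moment; what a row does not reach only later rows make up. A row lasts 1/12 s, in which the tool goes at most 41.7 mm and 7.16 degrees, less where a joint would pass 70% of its speed; a pose out of reach is approached as far as the arm can. A call with a gripper value outside its range is refused whole. The fingers move at their own pace and stop on an object; "squeeze" is the grip in N (left out, the last holds). Time passes only in rows, so rows that repeat a pose let the fingers close, or fill a call up. It gives the time, the measured TCP pose, the force and the opening at its end, in the units of the state.
- status.sense(): the state, without advancing time (a new reading comes with each control period).
- viewer.grab_frame(name): name is "scene" or "top" or "wrist"; returns the picture (480x640x3 uint8, red, green, blue); there is no depth.
- viewer.camera_params(name): a dict with "intrinsics" (3x3 intrinsics, pixels), "xyz" and "orientation" of the camera in the world. Camera axes: x right, y down, z forward; pixel columns grow to the right and rows downward; lengths in mm; the calibration is good to about 2 mm. A picture is of the moment at which its call begins: read the wrist's pose just before it. camera_params takes no time and is no camera call; for the wrist camera it gives the pose at the moment of the call.
- job.sign_off(): hands the job in, once; it reports no verdict.
Trained networks look in the newest picture that a camera, given by its name, has taken for a name from the list of things; names that differ only in an ending like _2 or _b are one class to them, and where a whole thing is asked for, a point or a joint stands for the part that bears it (a point fixed in the world has none). Each returns a list of dicts, best first, with "p" (0 to 1); they miss things now and then, are a little off and sometimes report something else, mostly with a low value. They report only what shows in the picture. A call takes as long as a camera call. They do not tell look-alikes from the thing itself.
- viewer.cut_out(label, camera): "mask" (480x640 bool, what is visible of it) and "extent" ([left, top, width, height] in pixels, round what is visible of it).
The state is a dict: "clock": time; "qpos": joint angles; "qvel": joint speeds; "joint_efforts": joint torques, N m; "eef_pos": TCP position; "tcp_rot": TCP orientation; "contact_force": force on the tool from outside, world axes, zero at the start; "wrist_torque": the same for the moment, N m; "opening": opening from 0.0 (shut) to 1.0 (fully open).
Only numpy, scipy, OpenCV 4.12 (cv2) and the standard library are available. Lean on these libraries where they do the work, as an engineer would, in place of code of your own. Each camera call takes 0.05 s, during which the arm holds its last target.

## Working session

There is one attempt and no reset: what is moved stays moved. The work goes in short steps, Python scripts to look and compute and a tool call to move; the robot and the scene stay as the last step left them, time stands still between calls to the robot, and variables do not carry over. Pictures are saved under pics/ and viewed, and the job is handed in when it is done.

Besides the shell and the picture viewer there is one more tool, called after "Emit:" by a JSON object that holds its "op" and its "data", one argument or row to a line. send_rows: Moves the arm, as the interface text tells. Its arguments: {"type":"object","properties":{"plan":{"type":"array"},"squeeze":{"type":"number"}},"required":["plan"]}

```bash
ls; mkdir -p pics; python3 - <<'E'
from rig import status, viewer, job
import cv2
s=status.sense();print(s)
for n in ["scene","top","wrist"]:
    im=viewer.grab_frame(n);cv2.imwrite(f"pics/{n}0.png",im[:,:,::-1])
    print(n,viewer.camera_params(n))
E
```

```text
pics
{'clock': 0.0, 'qpos': array([ 1.31457435e+00,  3.53643225e-01,  1.63412991e+00, -4.83638204e-05,
        1.15521062e+00, -2.39954272e-03]), 'qvel': array([ 2.88626363e-04,  1.69204066e-03,  1.35782866e-03, -2.09554761e-04,
       -2.03322514e-05,  8.77298787e-04]), 'joint_efforts': array([ 1.92934249e-04, -6.05245042e+01, -3.42065799e+01, -2.74845047e-05,
        9.38231475e-03, -3.86122878e-06]), 'eef_pos': array([156.84141398, 604.53944143, 252.56654679]), 'tcp_rot': array([3.14155177e+00, 1.39120501e-03, 1.31699342e+00]), 'contact_force': array([ 0.59471464, -0.02004736,  0.19089942]), 'wrist_torque': array([0.02815658, 0.0188064 , 0.05156664]), 'opening': 1.000898639212992}
scene {'intrinsics': array([[471.54897445,   0.        , 313.59379374],
       [  0.        , 471.54897445, 241.25608422],
       [  0.        ,   0.        ,   1.        ]]), 'xyz': array([997.30015904, 231.29975198, 654.26601599]), 'orientation': array([-2.47470986e+00, -8.98560810e-04,  2.09637640e+00])}
top {'intrinsics': array([[535.14324362,   0.        , 314.86056824],
       [  0.        , 535.14324362, 241.99694663],
       [  0.        ,   0.        ,   1.        ]]), 'xyz': array([515.14652186,  29.84589403, 828.9990354 ]), 'orientation': array([-3.0350546 , -0.01849148, -1.56211355])}
wrist {'intrinsics': array([[381.25016189,   0.        , 316.79270883],
       [  0.        , 381.25016189, 235.67910322],
       [  0.        ,   0.        ,   1.        ]]), 'xyz': array([ 85.30292386, 624.45148094, 373.65453523]), 'orientation': array([2.84502816e+00, 1.32495167e-03, 1.31621487e+00])}
```

View pics/scene0.png

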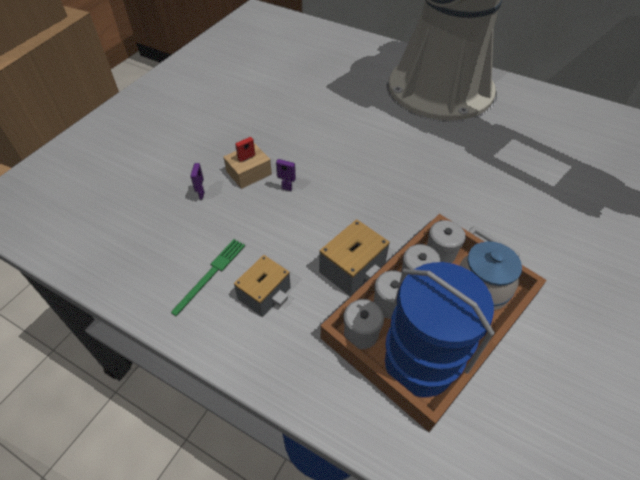

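View pics/top0.png

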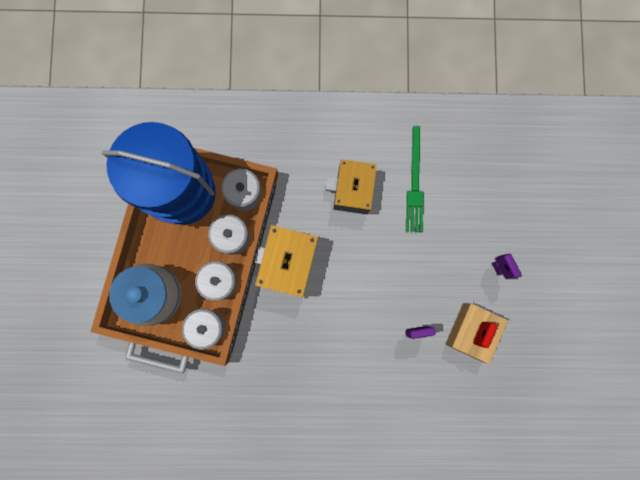

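View pics/wrist0.png

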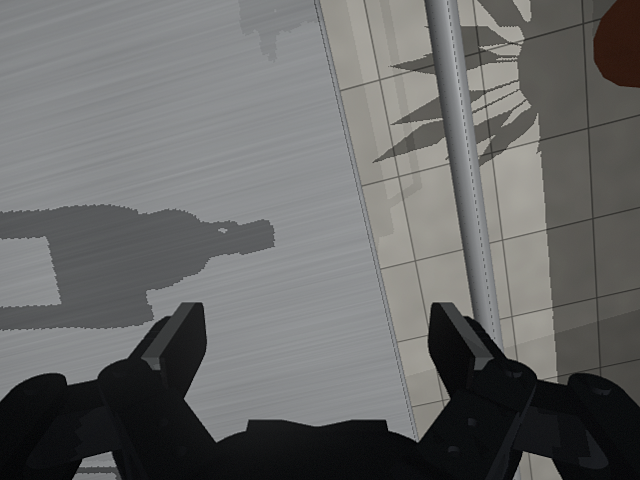

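The scene and top views show these candidates:
- **Keys:** the red key in its stand at top px (485,335). Purple look-alikes at (507,267) and (422,332) are to be left alone.
- **Locks:** the larger one by the tray at (287,261), which is the one I want. The smaller one is at (355,186).

Next I'll measure and check with crops.

```bash
cat > h.py <<'E'
import numpy as np, cv2
from scipy.spatial.transform import Rotation as R
def cam(p):
    return p["intrinsics"],np.array(p["xyz"]),R.from_euler("xyz",p["orientation"]).as_matrix()
def ray(p,uv,z):
    K,c,M=cam(p); uv=np.atleast_2d(uv).astype(float)
    d=(M@np.linalg.inv(K)@np.c_[uv,np.ones(len(uv))].T).T
    return c+d*((z-c[2])/d[:,2])[:,None]
def proj(p,X):
    K,c,M=cam(p); q=(K@M.T@(np.atleast_2d(X)-c).T).T
    return q[:,:2]/q[:,2:]
E
python3 - <<'E'
from rig import status, viewer, job
import cv2,numpy as np
from h import *
a=[]
for n in ["top","scene"]:
    im=viewer.grab_frame(n); p=viewer.camera_params(n)
    for l in ["key","key_stand","lock"]:
        for r in viewer.cut_out(l,n)[:4]:
            print(n,l,round(r["p"],2),r["extent"])
            if r["p"]>.3:
                c,_=cv2.findContours(r["mask"].astype(np.uint8),0,2); c=max(c,key=cv2.contourArea)
                rr=cv2.minAreaRect(c); z={"key":72-31+31,"key_stand":40,"lock":62}[l]
                print("   ",np.round(ray(p,cv2.boxPoints(rr),z)[:,:2],0).tolist())
im=cv2.imread("pics/top0.png")
A=cv2.resize(im[220:300,240:330],(400,355),interpolation=2);B=cv2.resize(im[295:375,440:530],(400,355),interpolation=2)
cv2.imwrite("pics/crop0.png",np.hstack([A,B]))
E
```

```text
top key 0.66 [475.3, 322.5, 24.3, 24.5]
    [[457.0, -204.0], [491.0, -220.0], [482.0, -242.0], [448.0, -226.0]]
top key 0.66 [105.3, 122.7, 109.1, 103.1]
    [[705.0, 342.0], [798.0, 258.0], [676.0, 133.0], [586.0, 219.0]]
top key 0.65 [494.2, 250.9, 28.9, 28.5]
    [[574.0, -232.0], [589.0, -262.0], [554.0, -278.0], [539.0, -249.0]]
top key 0.62 [405.2, 325.8, 30.5, 12.4]
    [[475.0, -110.0], [482.0, -151.0], [468.0, -153.0], [461.0, -112.0]]
top key_stand 0.8 [446.9, 301.4, 59.9, 61.1]
    [[452.0, -173.0], [517.0, -203.0], [489.0, -268.0], [425.0, -238.0]]
top lock 0.91 [324.2, 160.9, 53.4, 53.4]
    [[647.0, 6.0], [723.0, -4.0], [715.0, -73.0], [639.0, -62.0]]
top lock 0.77 [256.3, 226.0, 61.9, 72.4]
    [[537.0, 109.0], [625.0, 89.0], [606.0, 12.0], [518.0, 33.0]]
scene key 0.87 [187.6, 163.6, 17.0, 33.9]
    [[557.0, -282.0], [545.0, -261.0], [616.0, -205.0], [627.0, -224.0]]
scene key 0.78 [235.1, 135.7, 19.2, 29.3]
    [[465.0, -252.0], [438.0, -228.0], [486.0, -185.0], [511.0, -209.0]]
scene key 0.6 [275.1, 158.4, 18.9, 33.5]
    [[470.0, -153.0], [453.0, -123.0], [520.0, -82.0], [536.0, -110.0]]
scene key_stand 0.65 [221.2, 145.3, 47.4, 44.6]
    [[493.0, -269.0], [408.0, -235.0], [473.0, -154.0], [551.0, -189.0]]
scene lock 0.91 [234.6, 256.9, 54.1, 57.6]
    [[735.0, -65.0], [649.0, -58.0], [675.0, 22.0], [755.0, 11.0]]
scene lock 0.66 [318.3, 220.9, 72.3, 78.0]
    [[632.0, 12.0], [504.0, 28.0], [544.0, 119.0], [662.0, 97.0]]
```

View pics/crop0.png

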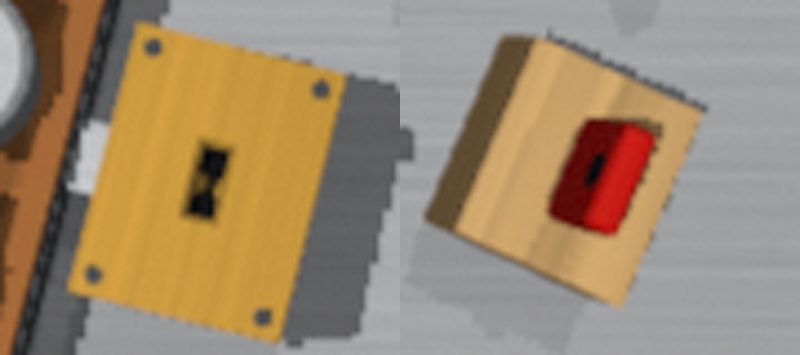

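The crops confirm both choices: the larger lock beside the tray at (287,261), and the red key in the wooden stand at (485,335). Before flying the wrist camera over the stand for a close look, I'll get the tiffin and pot positions for clearance.

```bash
python3 - <<'E'
from rig import status, viewer, job
from h import *
p=viewer.camera_params("top")
print("tiffin",ray(p,[152,167],185),"pot lid",ray(p,[137,294],105))
print("fork",ray(p,[416,180],5))
s=status.sense(); T=R.from_euler("xyz",s["tcp_rot"])
def goal(xyz,yaw):
    d=T.inv().apply(np.array(xyz)-s["eef_pos"])/1000
    r=(T.inv()*R.from_euler("xyz",[np.pi,0,yaw])).as_rotvec()
    return d.round(4),r.round(3)
print(goal([330,-150,270],1.135)); print(s["clock"])
# wrist cam in tool frame
w=viewer.camera_params("wrist");print(T.inv().apply(w["xyz"]-s["eef_pos"]),(T.inv()*R.from_euler("xyz",w["orientation"])).as_rotvec())
E
```

```text
tiffin [[674.16493673 218.35393433 185.        ]] pot lid [[520.15206806 254.64531111 105.        ]]
fork [[ 703.2351382  -142.97162767    5.        ]]
(array([-0.6873,  0.3571, -0.0167]), array([-0.   ,  0.   ,  0.182]))
0.55
[   1.07200965  -74.20536843 -120.93779351] [-0.29657912 -0.00039028  0.00077232]
```

```bash
cat >> h.py <<'E'
def goal(s,xyz,yaw):
    T=R.from_euler("xyz",s["tcp_rot"])
    d=T.inv().apply(np.array(xyz)-s["eef_pos"])/1000
    r=(T.inv()*R.from_euler("xyz",[np.pi,0,yaw])).as_rotvec()
    return d.round(4),r.round(4)
E
python3 -c "
from rig import status
from h import *
print(goal(status.sense(),[452,-211,270],1.135))"
```

```text
(array([-0.7158,  0.4905, -0.0167]), array([-0.   ,  0.   ,  0.182]))
```

Emit:
{"op": "send_rows", "data": {
  "plan": [
    [[-0.0342,0.0234,-0.001],[0,0,0.03],1],
    [[-0.0684,0.0468,-0.002],[0,0,0.06],1],
    [[-0.1026,0.0702,-0.003],[0,0,0.09],1],
    [[-0.1368,0.0936,-0.004],[0,0,0.12],1],
    [[-0.171,0.117,-0.006],[0,0,0.182],1]
  ]
}}

```text
clock: 0.97
eef_pos: [227.3, 408.2, 259.1]
tcp_rot: [3.141, 0.0, 1.135]
contact_force: [0.8, -0.6, -0.4]
opening: 1.003
```

```bash
python3 -c "
from rig import status
from h import *
s=status.sense();print(s['clock'],s['eef_pos'],s['tcp_rot'],s['qpos'])
print(goal(s,[452,-211,270],1.135))"
```

```text
0.9667 [227.33246498 408.20124973 259.12107806] [3.14147508e+00 1.32579283e-04 1.13459114e+00] [ 1.05953826e+00  9.77616687e-02  1.95162482e+00 -1.43276806e-04
  1.09232956e+00 -7.49869058e-02]
(array([-0.4663,  0.4652, -0.0108]), array([ 0.0001,  0.0001, -0.0004]))
```

Emit:
{"op": "send_rows", "data": {
  "plan": [
    [[-0.0285,0.0285,-0.001],[0,0,0],1],
    [[-0.057,0.057,-0.002],[0,0,0],1],
    [[-0.0855,0.0855,-0.003],[0,0,0],1],
    [[-0.114,0.114,-0.003],[0,0,0],1],
    [[-0.1425,0.1425,-0.003],[0,0,0],1]
  ]
}}

```text
clock: 1.38
eef_pos: [296.4, 217.2, 262.5]
tcp_rot: [3.141, -0.001, 1.135]
contact_force: [1.2, 0.3, 0.8]
opening: 0.998
```

Emit:
{"op": "send_rows", "data": {
  "plan": [
    [[-0.0285,0.0285,-0.001],[0,0,0],1],
    [[-0.057,0.057,-0.002],[0,0,0],1],
    [[-0.0855,0.0855,-0.003],[0,0,0],1],
    [[-0.114,0.114,-0.003],[0,0,0],1],
    [[-0.1425,0.1425,-0.003],[0,0,0],1]
  ]
}}

```text
clock: 1.8
eef_pos: [365.8, 25.9, 266.0]
tcp_rot: [3.139, -0.002, 1.135]
contact_force: [2.1, 0.6, 0.2]
opening: 1.004
```

```bash
python3 -c "
from rig import status
from h import *
s=status.sense();print(s['clock'],s['eef_pos'],s['tcp_rot'],s['qpos'])
print(goal(s,[452,-211,270],1.135))"
```

```text
1.8 [365.79380674  25.8536373  266.03297054] [ 3.13943994e+00 -1.75310058e-03  1.13527679e+00] [ 6.60311661e-02 -8.86326669e-02  2.12249162e+00  5.62069077e-04
  1.10500332e+00 -1.06949549e+00]
(array([-0.1784,  0.1781, -0.0039]), array([ 0.0022, -0.0018,  0.0003]))
```

Emit:
{"op": "send_rows", "data": {
  "plan": [
    [[-0.0285,0.0285,-0.001],[0,0,0],1],
    [[-0.057,0.057,-0.002],[0,0,0],1],
    [[-0.0855,0.0855,-0.003],[0,0,0],1],
    [[-0.114,0.114,-0.004],[0,0,0],1],
    [[-0.1425,0.1425,-0.004],[0,0,0],1]
  ]
}}

```text
clock: 2.22
eef_pos: [435.2, -165.9, 270.6]
tcp_rot: [3.138, -0.002, 1.135]
contact_force: [1.0, 0.5, -0.5]
opening: 1.002
```

Emit:
{"op": "send_rows", "data": {
  "plan": [
    [[-0.0285,0.0285,0],[0,0,0],1],
    [[-0.043,0.043,0],[0,0,0],1],
    [[-0.043,0.043,0],[0,0,0],1],
    [[-0.043,0.043,0],[0,0,0],1],
    [[-0.043,0.043,0],[0,0,0],1]
  ]
}}

```text
clock: 2.63
eef_pos: [455.5, -222.5, 270.3]
tcp_rot: [3.139, -0.002, 1.134]
contact_force: [0.3, -0.1, -0.9]
opening: 1.002
```

```bash
python3 - <<'E'
from rig import status, viewer, job
from h import *
s=status.sense();print(s['clock'],s['eef_pos'],s['tcp_rot'],s['qpos'])
w=viewer.camera_params("wrist")
im=viewer.grab_frame("wrist");cv2.imwrite("pics/w1.png",im[:,:,::-1])
for l,z in [("key",82),("key_stand",40)]:
    for r in viewer.cut_out(l,"wrist")[:4]: 
        print(l,r["p"],r["extent"])
        c,_=cv2.findContours(r["mask"].astype(np.uint8),0,2); c=max(c,key=cv2.contourArea)
        print("   ",np.round(ray(w,cv2.boxPoints(cv2.minAreaRect(c)),z)[:,:2],1).tolist())
E
```

```text
2.6333 [ 455.51231255 -222.49654336  270.34083382] [ 3.13934122e+00 -2.26650043e-03  1.13420345e+00] [-0.45879171  0.14967249  1.86406183  0.00256596  1.12565905 -1.59409492]
key 0.97 [307.7, 293.0, 34.4, 53.1]
    [[538.6, -278.7], [521.5, -250.8], [560.3, -231.5], [578.7, -259.7]]
key 0.8 [309.0, 197.1, 15.9, 48.9]
    [[442.2, -220.9], [447.4, -209.7], [485.3, -227.1], [479.8, -238.7]]
key 0.76 [389.4, 162.4, 45.5, 34.7]
    [[452.5, -159.2], [446.5, -123.5], [469.4, -118.5], [475.9, -154.7]]
key_stand 0.67 [286.9, 172.2, 63.5, 75.4]
    [[418.8, -235.9], [443.7, -182.7], [512.1, -212.7], [485.6, -269.1]]
```

View pics/w1.png

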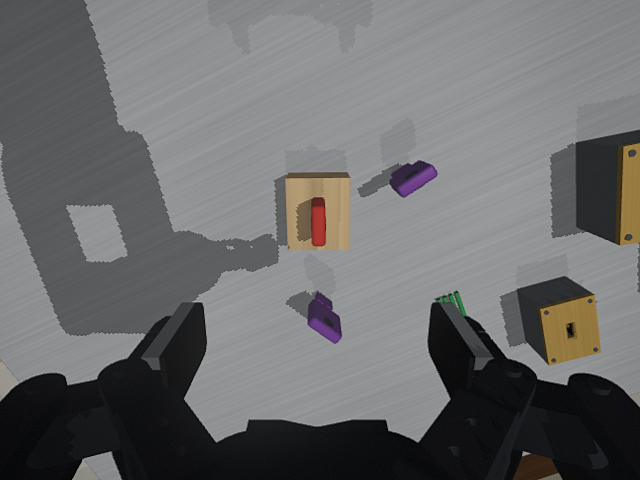

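The wrist view shows the red head at px (318,222) in the stand at (318,212). The purple keys at (413,178) and (325,318) are clear of the grasp. Next I'll fit box models to colour masks in all the cameras.

```bash
cat > fit.py <<'E'
from h import *
from scipy.optimize import minimize
def box(x,y,yaw,lx,ly,z0,z1):
    c,s=np.cos(yaw),np.sin(yaw)
    return np.array([[x+c*a*lx/2-s*b*ly/2,y+s*a*lx/2+c*b*ly/2,z] for a in(-1,1) for b in(-1,1) for z in(z0,z1)])
def score(v,views,dims):
    t=0
    for p,m in views:
        S=8
        q=proj(p,box(*v,*dims)); h=cv2.convexHull((q).astype(np.float32))[:,0]
        lo=np.floor(q.min(0)-8).astype(int);hi=np.ceil(q.max(0)+8).astype(int)
        lo=np.maximum(lo,0);hi=np.minimum(hi,[640,480])
        A=np.zeros(((hi[1]-lo[1])*S,(hi[0]-lo[0])*S),np.uint8)
        cv2.fillPoly(A,[np.round(((h+.5)-lo)*S*16).astype(int)],1,shift=4)
        a=cv2.resize(A.astype(np.float32),None,fx=1/S,fy=1/S,interpolation=3)
        t+=np.abs(a-m[lo[1]:hi[1],lo[0]:hi[0]]).sum()/m.sum()
    return t
def fit(v0,views,dims):
    r=minimize(score,v0,args=(views,dims),method="Nelder-Mead",options=dict(initial_simplex=np.array(v0)+np.array([[0,0,0],[4,0,0],[0,4,0],[0,0,.08]]),xatol=.02,fatol=1e-4))
    return r.x,r.fun
def cc(mask,pt):
    n,l=cv2.connectedComponents(mask.astype(np.uint8)); 
    ys,xs=np.where(mask);i=np.argmin((xs-pt[0])**2+(ys-pt[1])**2)
    m=(l==l[ys[i],xs[i]]).astype(np.uint8)
    c,_=cv2.findContours(m,0,2);o=np.zeros_like(m);cv2.drawContours(o,c,-1,1,-1);return o.astype(np.float32)
def red(im):
    i=im.astype(int);return (i[...,0]>80)&(i[...,1]<.35*i[...,0])&(i[...,2]<.35*i[...,0])
def brass(im):
    h=cv2.cvtColor(im,cv2.COLOR_RGB2HSV);return (h[...,0]>15)&(h[...,0]<28)&(h[...,1]>130)&(h[...,2]>120)
E
python3 - <<'E'
from fit import *
from rig import viewer
P={n:viewer.camera_params(n) for n in["top","scene","wrist"]}
I={n:cv2.imread(f"pics/{f}.png")[:,:,::-1] for n,f in[("top","top0"),("scene","scene0"),("wrist","w1")]}
pt={"top":(485,335),"scene":(245,150),"wrist":(318,222)}
V={n:(P[n],cc(red(I[n]),pt[n])) for n in P}
for k in (["wrist"],["top"],["scene"],["top","scene","wrist"]):
    print("key",k,fit([466,-225,-.436],[V[n] for n in k],(36,12,40,82)))
pt={"top":(287,245),"scene":(340,250)}
V={n:(P[n],cc(brass(I[n]),pt[n])) for n in pt}
for k in (["top"],["scene"],["top","scene"]):
    print("lock",k,[V[n][1].sum() for n in k],fit([571,61,-.22],[V[n] for n in k],(90,70,61.9,62)))
E
```

```text
key ['wrist'] (array([ 4.67863782e+02, -2.24609013e+02, -4.14101847e-01]), np.float64(0.44638848304748535))
key ['top'] (array([ 4.68781202e+02, -2.26109444e+02, -4.21782165e-01]), np.float64(0.24461761116981506))
key ['scene'] (array([ 4.61104323e+02, -2.28524073e+02,  2.19883777e-01]), np.float64(0.4374364912509918))
key ['top', 'scene', 'wrist'] (array([ 4.68549657e+02, -2.25384760e+02, -4.32289187e-01]), np.float64(1.4638664722442627))
lock ['top'] [np.float32(3009.0)] (array([ 5.70270311e+02,  5.71003907e+01, -2.39987916e-01]), np.float64(0.02725677192211151))Traceback (most recent call last):
  File "<stdin>", line 12, in <module>
  File "fit.py", line 19, in fit
    r=minimize(score,v0,args=(views,dims),method="Nelder-Mead",options=dict(initial_simplex=np.array(v0)+np.array([[0,0,0],[4,0,0],[0,4,0],[0,0,.08]]),xatol=.02,fatol=1e-4))
    res = _minimize_neldermead(fun, x0, args, callback, bounds=bounds,
                               **options)
    fxe = func(xe)
    fx = function(np.copy(x), *(wrapper_args + args))
  File "fit.py", line 13, in score
    A=np.zeros(((hi[1]-lo[1])*S,(hi[0]-lo[0])*S),np.uint8)
ValueError: negative dimensions are not allowed
```

```bash
python3 - <<'E'
from fit import *
from rig import viewer
P={n:viewer.camera_params(n) for n in["top","scene","wrist"]}
I={n:cv2.imread(f"pics/{f}.png")[:,:,::-1] for n,f in[("top","top0"),("scene","scene0"),("wrist","w1")]}
pt={"top":(485,335),"scene":(245,150),"wrist":(318,222)}
o=[]
for n in P:
    m=cc(red(I[n]),pt[n]); print(n,m.sum(),cv2.boundingRect(m.astype(np.uint8)))
    x,y=pt[n]; im=np.ascontiguousarray(cv2.resize(I[n][y-40:y+40,x-40:x+40,::-1],(260,260),interpolation=0))
    mm=cv2.resize(m[y-40:y+40,x-40:x+40],(260,260),interpolation=0).astype(np.uint8)
    c,_=cv2.findContours(mm,0,2);cv2.drawContours(im,c,-1,(255,255,0),1)
    for b,col in((box(467,-225.5,-.436,36,12,40,82),(0,255,0)),(box(467,-225.5,-.436,70,60,0,40),(255,0,255))):
        h=cv2.convexHull(proj(P[n],b).astype(np.float32))[:,0]
        cv2.polylines(im,[np.int32((h+.5-[x-40,y-40])*3.25)],1,col,1)
    o.append(im)
cv2.imwrite("pics/m1.png",np.hstack(o))
E
```

```text
top 389.0 (474, 322, 23, 26)
scene 246.0 (237, 138, 17, 22)
wrist 501.0 (312, 204, 14, 42)
```

View pics/m1.png

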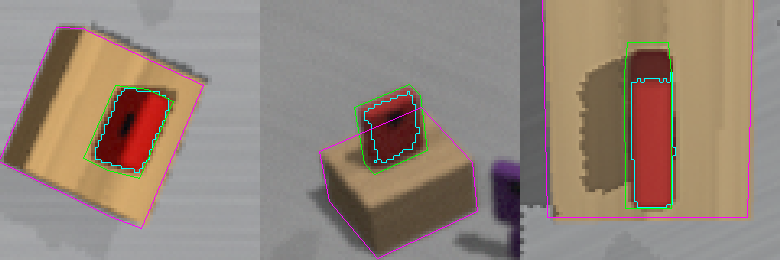

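```bash
python3 - <<'E'
from fit import *
from rig import viewer
P={n:viewer.camera_params(n) for n in["top","scene","wrist"]}
I={n:cv2.imread(f"pics/{f}.png")[:,:,::-1] for n,f in[("top","top0"),("scene","scene0"),("wrist","w1")]}
def red(im):
    i=im.astype(int);return (i[...,0]>40)&(i[...,1]<.6*i[...,0])&(i[...,2]<.6*i[...,0])
pt={"top":(485,335),"scene":(245,150),"wrist":(318,222)}
V={n:(P[n],cc(red(I[n]),pt[n])) for n in P}
for k in (["wrist"],["top"],["scene"],["top","wrist"],["top","scene","wrist"]):
    print("key",k,fit([467,-225.5,-.436],[V[n] for n in k],(36,12,40,82)))
m=cc(brass(I["scene"]),(340,250));print(cv2.boundingRect(m.astype(np.uint8)))
print(proj(P["scene"],box(570.3,57.1,-.24,90,70,61.9,62)))
V={"top":(P["top"],cc(brass(I["top"]),(287,245))),"scene":(P["scene"],m)}
for k in (["scene"],["top","scene"]): print(k,fit([570.3,57.1,-.24],[V[n] for n in k],(90,70,61.9,62)))
E
```

```text
key ['wrist'] (array([ 4.69019442e+02, -2.25199677e+02, -4.22088674e-01]), np.float64(0.13094088435173035))
key ['top'] (array([ 4.68244920e+02, -2.27069637e+02, -4.32660237e-01]), np.float64(0.1433025300502777))
key ['scene'] (array([ 4.66009585e+02, -2.26062124e+02, -6.55457692e-02]), np.float64(0.21626314520835876))
key ['top', 'wrist'] (array([ 4.68785446e+02, -2.25328965e+02, -4.11009888e-01]), np.float64(0.32283198833465576))
key ['top', 'scene', 'wrist'] (array([ 4.68224158e+02, -2.25115318e+02, -4.07884024e-01]), np.float64(0.6257119178771973))
(340, 250, 1, 1)
[[355.11854894 218.96611007]
 [355.12277001 218.92662386]
 [388.37006158 241.96080502]
 [388.37792016 241.92214677]
 [317.7792817  250.10065994]
 [317.77978146 250.06233124]
 [351.33526009 275.69995688]
 [351.33947952 275.66283855]]Traceback (most recent call last):
  File "<stdin>", line 14, in <module>
  File "fit.py", line 19, in fit
    r=minimize(score,v0,args=(views,dims),method="Nelder-Mead",options=dict(initial_simplex=np.array(v0)+np.array([[0,0,0],[4,0,0],[0,4,0],[0,0,.08]]),xatol=.02,fatol=1e-4))
    res = _minimize_neldermead(fun, x0, args, callback, bounds=bounds,
                               **options)
    fxe = func(xe)
    fx = function(np.copy(x), *(wrapper_args + args))
  File "fit.py", line 13, in score
    A=np.zeros(((hi[1]-lo[1])*S,(hi[0]-lo[0])*S),np.uint8)
ValueError: negative dimensions are not allowed
```

```bash
python3 -c "
from rig import status
from h import *
print(goal(status.sense(),[468.3,-225.5,130],1.14))"
```

```text
(array([0.0017, 0.0125, 0.1408]), array([ 0.0032, -0.0021, -0.0042]))
```

Emit:
{"op": "send_rows", "data": {
  "plan": [
    [[0.0005,0.003,0.035],[0.001,-0.001,-0.001],1],
    [[0.001,0.006,0.07],[0.002,-0.002,-0.003],1],
    [[0.0015,0.009,0.105],[0.003,-0.002,-0.004],1],
    [[0.0017,0.0125,0.141],[0.003,-0.002,-0.004],1],
    [[0.0017,0.0125,0.141],[0.003,-0.002,-0.004],1]
  ]
}}

```text
clock: 3.2
eef_pos: [465.2, -223.1, 124.4]
tcp_rot: [-3.133, -0.0, 1.141]
contact_force: [-1.4, 1.9, 0.1]
opening: 1.001
```

```bash
cat > kchk.py <<'E'
from fit import *
from rig import viewer,status
import sys
s=status.sense();w=viewer.camera_params("wrist");im=viewer.grab_frame("wrist");cv2.imwrite(f"pics/{sys.argv[1]}.png",im[:,:,::-1])
print(s["clock"],s["eef_pos"],s["tcp_rot"],s["contact_force"])
i=im.astype(int);m=(i[...,0]>40)&(i[...,1]<.6*i[...,0])&(i[...,2]<.6*i[...,0])
m=cc(m,(320,300));print(cv2.boundingRect(m.astype(np.uint8)))
v,f=fit([468.3,-225.5,-.43],[(w,m)],(36,12,40,82));print(v,f)
print(goal(s,[v[0],v[1],67],1.14))
E
python3 kchk.py w2
```

```text
3.2 [ 465.16923059 -223.1030445   124.44058901] [-3.13275489e+00 -3.34193811e-04  1.14116666e+00] [-1.41308647  1.93318631  0.12546722]
(300, 235, 26, 91)
[ 4.68076843e+02 -2.25447391e+02 -4.24164703e-01] 0.11246827244758606
(array([-0.0009,  0.0041,  0.0574]), array([-0.0088, -0.0003,  0.0012]))
```

View pics/w2.png

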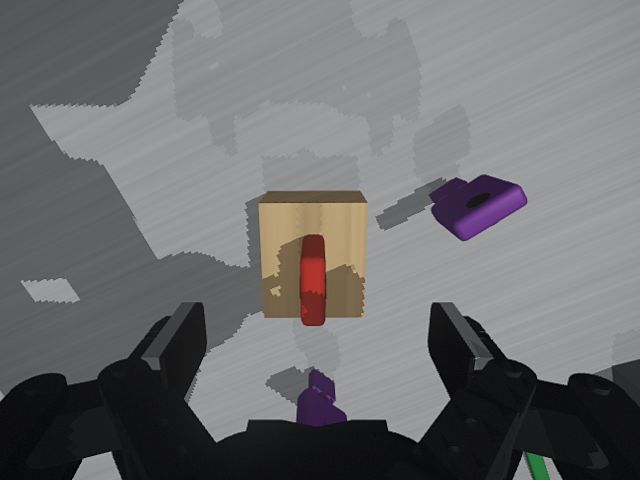

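The red head sits centred between the open jaws at px (313,280), and the fit agrees with the earlier one to within 1 mm. Going down to grip.

Emit:
{"op": "send_rows", "data": {
  "plan": [
    [[-0.0009,0.0041,0.01],[-0.009,0,0.001],1],
    [[-0.0009,0.0041,0.03],[-0.009,0,0.001],1],
    [[-0.0009,0.0041,0.05],[-0.009,0,0.001],1],
    [[-0.0009,0.0041,0.057],[-0.009,0,0.001],1],
    [[-0.0009,0.0041,0.057],[-0.009,0,0.001],1]
  ]
}}

```text
clock: 3.67
eef_pos: [469.3, -225.8, 71.1]
tcp_rot: [3.139, -0.0, 1.141]
contact_force: [0.7, 0.8, 0.1]
opening: 1.0
```

```bash
python3 - <<'E'
from rig import status
from h import *
s=status.sense();print(s["clock"],s["eef_pos"],s["tcp_rot"],goal(s,[468.1,-225.4,67],1.145))
E
```

```text
3.6667 [ 469.30510187 -225.80080337   71.08210486] [ 3.13949518e+00 -2.86629959e-04  1.14052352e+00] (array([-0.0001, -0.0013,  0.0041]), array([ 0.0021, -0.0003, -0.0045]))
```

Emit:
{"op": "send_rows", "data": {
  "plan": [
    [[0,-0.001,0.004],[0.002,0,-0.004],1],
    [[0,-0.001,0.004],[0.002,0,-0.004],0.3],
    [[0,-0.001,0.004],[0.002,0,-0.004],-0.3],
    [[0,-0.001,0.004],[0.002,0,-0.004],-0.5],
    [[0,-0.001,0.004],[0.002,0,-0.004],-0.5]
  ],
  "squeeze": 30
}}

```text
clock: 4.08
eef_pos: [468.8, -225.6, 67.7]
tcp_rot: [3.14, -0.0, 1.144]
contact_force: [0.7, 0.6, -0.1]
opening: 0.455
```

```bash
python3 kchk.py w3
```

```text
4.0833 [ 468.76201368 -225.59230001   67.73943965] [ 3.14047660e+00 -2.71376458e-04  1.14440669e+00] [ 0.66822999  0.56075379 -0.12397491]
(295, 263, 37, 137)
[ 4.68808149e+02 -2.25839977e+02 -4.25949318e-01] 0.11198979616165161
(array([-0.0002,  0.0001,  0.0007]), array([ 0.0011, -0.0003,  0.0044]))
```

View pics/w3.png

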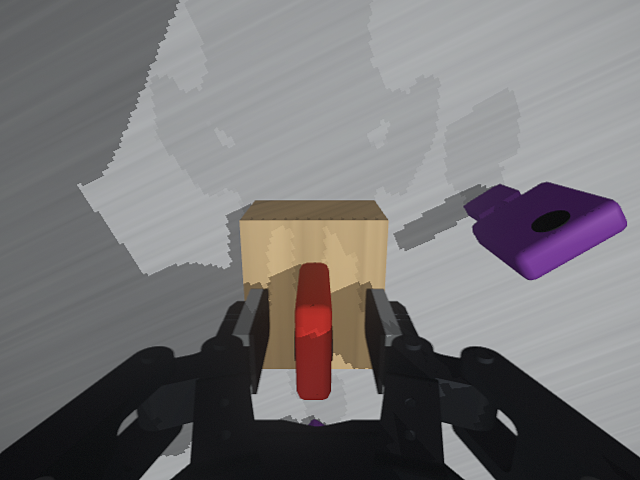

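The head sits centred between the pads at px (313,330). Closing.

Emit:
{"op": "send_rows", "data": {
  "plan": [
    [[0,0,0.0005],[0,0,0],-0.7],
    [[0,0,0.0005],[0,0,0],-0.9],
    [[0,0,0.0005],[0,0,0],-1],
    [[0,0,0.0005],[0,0,0],-1],
    [[0,0,0.0005],[0,0,0],-1]
  ],
  "squeeze": 30
}}

```text
clock: 4.55
eef_pos: [468.8, -225.7, 67.3]
tcp_rot: [3.14, -0.0, 1.144]
contact_force: [-1.3, 0.2, 4.8]
opening: 0.137
```

Emit:
{"op": "send_rows", "data": {
  "plan": [
    [[0,0,0],[0,0,0],-1],
    [[0,0,0],[0,0,0],-1],
    [[0,0,0],[0,0,0],-1],
    [[0,0,0],[0,0,0],-1],
    [[0,0,0],[0,0,0],-1]
  ],
  "squeeze": 100
}}

```text
clock: 4.97
eef_pos: [468.8, -225.7, 67.4]
tcp_rot: [3.14, -0.0, 1.144]
contact_force: [-0.7, -0.2, 5.9]
opening: 0.126
```

```bash
python3 kchk.py w4
```

```text
4.9667 [ 468.78808322 -225.71348541   67.42944946] [ 3.14041158e+00 -1.47369157e-04  1.14444064e+00] [-0.72204699 -0.19482904  5.93844022]
(298, 263, 39, 137)
[ 4.69068495e+02 -2.24531919e+02 -4.19074572e-01] 0.13379055261611938
(array([ 0.0012, -0.0002,  0.0004]), array([ 0.0012, -0.0001,  0.0044]))
```

View pics/w4.png

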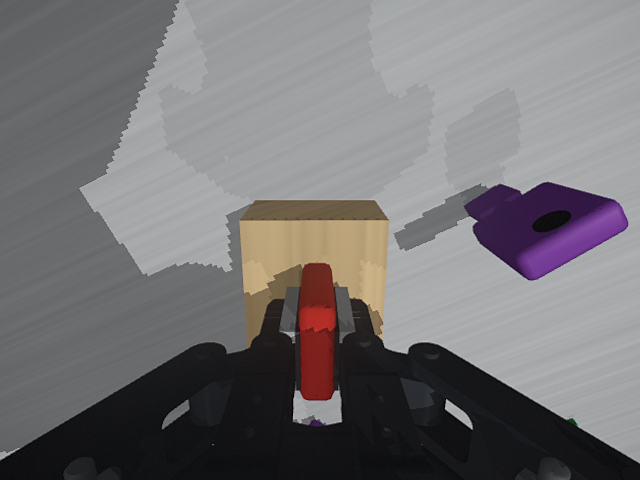

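Emit:
{"op": "send_rows", "data": {
  "plan": [
    [[0,0,-0.008],[0,0,0],-1],
    [[0,0,-0.02],[0,0,0],-1],
    [[0,0,-0.035],[0,0,0],-1],
    [[0,0,-0.05],[0,0,0],-1],
    [[0,0,-0.065],[0,0,0],-1]
  ]
}}

```text
clock: 5.43
eef_pos: [468.5, -225.5, 133.2]
tcp_rot: [3.141, -0.0, 1.144]
contact_force: [-0.5, -0.8, -0.5]
opening: 0.126
```

Emit:
{"op": "send_rows", "data": {
  "plan": [
    [[0,0,-0.02],[0,0,0],-1],
    [[0,0,-0.045],[0,0,0],-1],
    [[0,0,-0.07],[0,0,0],-1],
    [[0,0,-0.095],[0,0,0],-1],
    [[0,0,-0.115],[0,0,0],-1]
  ]
}}

```text
clock: 5.85
eef_pos: [468.5, -225.5, 250.4]
tcp_rot: [3.14, -0.0, 1.144]
contact_force: [1.0, 0.2, -0.2]
opening: 0.128
```

```bash
python3 - <<'E'
from rig import status,viewer
from h import *
s=status.sense();print(s["clock"],s["eef_pos"],s["tcp_rot"],s["contact_force"],s["opening"],goal(s,[522,69,250],1.331))
im=viewer.grab_frame("wrist");cv2.imwrite("pics/w5.png",im[:,:,::-1])
E
```

```text
5.85 [ 468.48142886 -225.46528308  250.36589602] [ 3.13981881e+00 -3.59117594e-04  1.14440159e+00] [ 1.04773126  0.23065871 -0.22757904] 0.12758096521591547 (array([ 0.2902, -0.0731,  0.0003]), array([ 0.0018, -0.0002, -0.1866]))
```

View pics/w5.png

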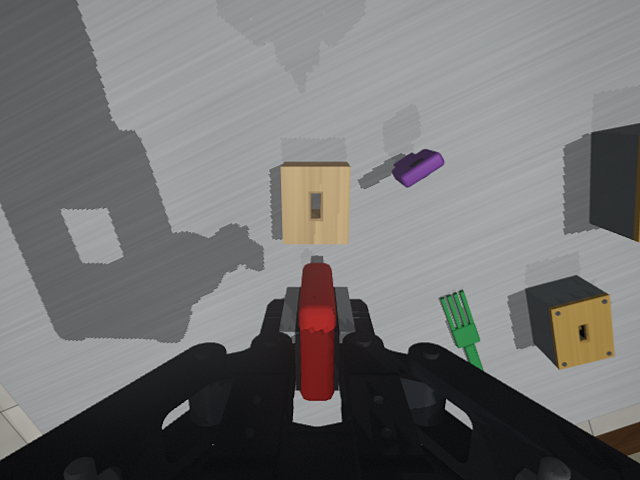

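Key lifted; it hangs at px (317,330) and the stand slot at (316,206) is empty. Moving to a view pose near the larger lock.

Emit:
{"op": "send_rows", "data": {
  "plan": [
    [[0.036,-0.009,0],[0,0,-0.03],-1],
    [[0.072,-0.018,0],[0,0,-0.06],-1],
    [[0.108,-0.027,0],[0,0,-0.09],-1],
    [[0.144,-0.036,0],[0,0,-0.12],-1],
    [[0.18,-0.045,0],[0,0,-0.15],-1]
  ]
}}

```text
clock: 6.32
eef_pos: [503.3, -42.1, 253.8]
tcp_rot: [3.135, 0.001, 1.295]
contact_force: [-0.8, 0.2, -0.6]
opening: 0.126
```

```bash
python3 - <<'E'
from rig import status,viewer
from h import *
s=status.sense();print(s["clock"],s["eef_pos"],s["tcp_rot"],goal(s,[522,69,250],1.331))
E
```

```text
6.3167 [503.31775967 -42.10005413 253.75761279] [3.13485543e+00 6.78326535e-04 1.29535313e+00] (array([ 0.112 , -0.0123,  0.0036]), array([ 0.0067,  0.0008, -0.0356]))
```

Emit:
{"op": "send_rows", "data": {
  "plan": [
    [[0.036,-0.004,0.001],[0.002,0,-0.012],-1],
    [[0.072,-0.008,0.002],[0.004,0,-0.024],-1],
    [[0.1,-0.012,0.003],[0.006,0,-0.035],-1],
    [[0.112,-0.012,0.0035],[0.006,0,-0.035],-1],
    [[0.112,-0.012,0.0035],[0.006,0,-0.035],-1]
  ]
}}

```text
clock: 6.73
eef_pos: [522.5, 71.1, 250.0]
tcp_rot: [3.141, 0.0, 1.333]
contact_force: [0.0, -0.6, -0.0]
opening: 0.126
```

Emit:
{"op": "send_rows", "data": {
  "plan": [
    [[0,0,0],[0,0,0],-1],
    [[0,0,0],[0,0,0],-1],
    [[0,0,0],[0,0,0],-1],
    [[0,0,0],[0,0,0],-1],
    [[0,0,0],[0,0,0],-1]
  ]
}}

```text
clock: 7.15
eef_pos: [522.4, 70.2, 250.0]
tcp_rot: [3.141, 0.0, 1.332]
contact_force: [1.3, -0.3, -0.8]
opening: 0.124
```

```bash
python3 - <<'E'
from rig import status,viewer
from h import *
s=status.sense();print(s["clock"],s["eef_pos"],s["tcp_rot"],s["qpos"])
w=viewer.camera_params("wrist")
im=viewer.grab_frame("wrist");cv2.imwrite("pics/w6.png",im[:,:,::-1])
print(proj(w,[570.3,57.1,62]))
E
```

```text
7.15 [522.41741768  70.1897636  250.02078833] [3.14099295e+00 4.86429038e-04 1.33167428e+00] [ 1.31118134e-01  2.04153110e-01  1.84527045e+00 -7.55493531e-04
  1.09178615e+00 -1.20020822e+00]
[[314.25402039 267.85688838]]
```

View pics/w6.png

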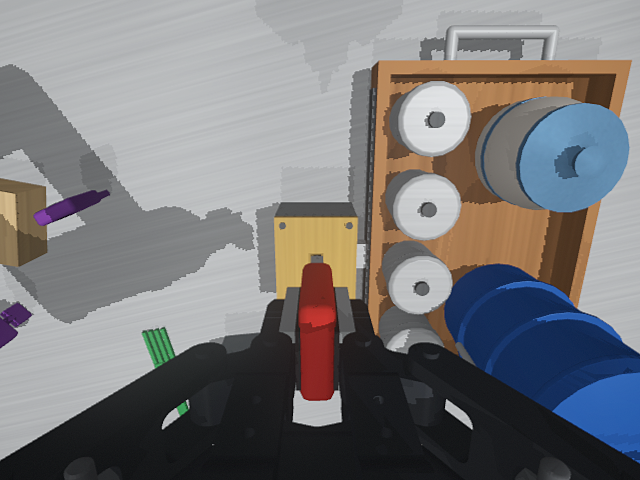

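The lock top shows at px (316,250), but the key partly hides it. Backing off 60 mm along tool −y for a clear view of the keyhole.

Emit:
{"op": "send_rows", "data": {
  "plan": [
    [[0,-0.03,0],[0,0,0],-1],
    [[0,-0.055,0],[0,0,0],-1],
    [[0,-0.06,0],[0,0,0],-1],
    [[0,-0.06,0],[0,0,0],-1],
    [[0,-0.06,0],[0,0,0],-1]
  ]
}}

```text
clock: 7.62
eef_pos: [464.9, 84.4, 250.5]
tcp_rot: [3.139, -0.0, 1.332]
contact_force: [0.2, -0.3, -0.4]
opening: 0.127
```

```bash
python3 - <<'E'
from rig import status,viewer
from fit import *
s=status.sense();print(s["clock"],s["eef_pos"],s["tcp_rot"],s["qvel"])
w=viewer.camera_params("wrist")
im=viewer.grab_frame("wrist");cv2.imwrite("pics/w7.png",im[:,:,::-1])
it=viewer.grab_frame("top");cv2.imwrite("pics/top7.png",it[:,:,::-1])
c=tuple(np.int32(proj(w,[570.3,40,62])[0]));print(c,proj(w,[570.3,57.1,62]))
h=cv2.cvtColor(im,cv2.COLOR_RGB2HSV);print(h[c[1],c[0]])
E
```

```text
7.6167 [464.86118815  84.44932373 250.45886428] [ 3.13946480e+00 -4.38382747e-05  1.33203219e+00] [-0.00499638  0.01588912 -0.02017065  0.00025473 -0.00380662 -0.00082781]
(np.int32(296), np.int32(331)) [[314.0709121  327.56299034]]
[ 0 39 33]
```

View pics/w7.png

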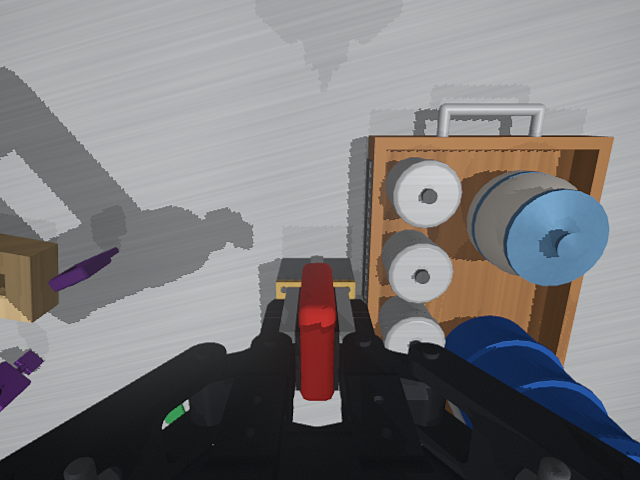

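I moved the wrong way: objects farther out sit lower in this image. Moving +130 mm along tool y puts the lock near row 200.

Emit:
{"op": "send_rows", "data": {
  "plan": [
    [[0,0.03,0],[0,0,0],-1],
    [[0,0.065,0],[0,0,0],-1],
    [[0,0.1,0],[0,0,0],-1],
    [[0,0.13,0],[0,0,0],-1],
    [[0,0.13,0],[0,0,0],-1]
  ]
}}

```text
clock: 8.13
eef_pos: [597.5, 52.0, 250.3]
tcp_rot: [3.136, -0.001, 1.33]
contact_force: [-0.6, -0.1, -0.1]
opening: 0.126
```

Emit:
{"op": "send_rows", "data": {
  "plan": [
    [[0,0,0],[0,0,0],-1],
    [[0,0,0],[0,0,0],-1],
    [[0,0,0],[0,0,0],-1],
    [[0,0,0],[0,0,0],-1],
    [[0,0,0],[0,0,0],-1]
  ]
}}

```text
clock: 8.55
eef_pos: [596.8, 52.3, 250.5]
tcp_rot: [3.136, -0.001, 1.331]
contact_force: [-0.2, 1.0, -0.4]
opening: 0.123
```

```bash
python3 - <<'E'
from rig import status,viewer
from fit import *
s=status.sense();print(s["clock"],s["eef_pos"],s["tcp_rot"],s["qvel"])
w=viewer.camera_params("wrist")
im=viewer.grab_frame("wrist");cv2.imwrite("pics/w8.png",im[:,:,::-1])
c=tuple(np.int32(proj(w,[590,55,62])[0]));print(c,proj(w,[570.3,57.1,62]))
h=cv2.cvtColor(im,cv2.COLOR_RGB2HSV);print(h[c[1],c[0]])
E
```

```text
8.55 [596.83675324  52.30060857 250.50010748] [ 3.13594623e+00 -5.05217363e-04  1.33057567e+00] [-0.00114601 -0.00079509 -0.00308664 -0.00224096  0.00177924 -0.00057066]
(np.int32(316), np.int32(202)) [[313.45898411 178.71513044]]
[ 21 128 199]
```

View pics/w8.png

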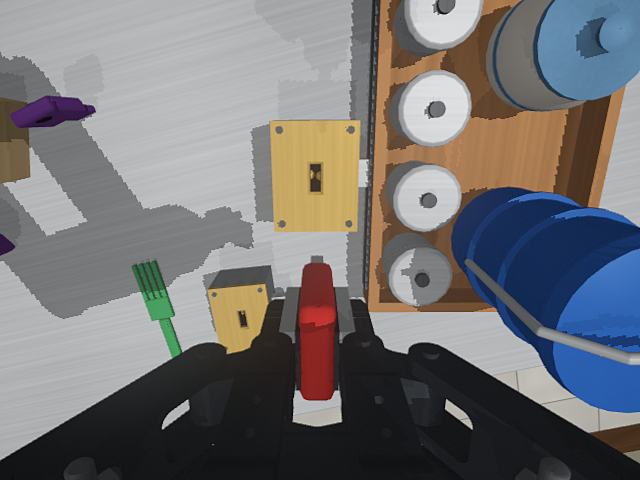

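The keyhole is clear at px (316,178), in the larger lock beside the tray. The smaller lock is at (240,315). Fitting the plate outline and slot, with the key's own lateral position as a camera-bias check.

```bash
python3 - <<'E'
from rig import status,viewer
from fit import *
s=status.sense();T=R.from_euler("xyz",s["tcp_rot"])
w=viewer.camera_params("wrist");t=viewer.camera_params("top")
im=cv2.imread("pics/w8.png")[:,:,::-1];it=cv2.imread("pics/top0.png")[:,:,::-1]
def brass(im):
    h=cv2.cvtColor(np.ascontiguousarray(im),cv2.COLOR_RGB2HSV);return (h[...,0]>15)&(h[...,0]<30)&(h[...,1]>90)&(h[...,2]>120)
mw=cc(brass(im),(300,150));mt=cc(brass(it),(287,245))
print(cv2.boundingRect(mw.astype(np.uint8)),cv2.boundingRect(mt.astype(np.uint8)))
D=(90,70,61.9,62)
for n,v in (("w",[(w,mw)]),("t",[(t,mt)]),("both",[(w,mw),(t,mt)])): print(n,fit([570.3,57.1,-.24],v,D))
# slot
for n,p,I,pt in(("w",w,im,(316,172)),("t",t,it,(287,261))):
    v=I.max(2)<110
    g=np.zeros(v.shape,bool);a=30;g[pt[1]-20:pt[1]+20,pt[0]-15:pt[0]+15]=1
    m=cc(v&g,pt).astype(np.uint8);ys,xs=np.where(m)
    r=cv2.minAreaRect(max(cv2.findContours(m,0,2)[0],key=cv2.contourArea));
    print("slot",n,r,ray(p,[xs.mean(),ys.mean()],62),ray(p,[r[0]],62))
# key lateral
i=im.astype(int);m=cc((i[...,0]>40)&(i[...,1]<.6*i[...,0])&(i[...,2]<.6*i[...,0]),(318,320))
for row in range(270,400,12):
    xs=np.where(m[row])[0];print(row,xs.min(),xs.max(),end="; ")
print()
print("tcp proj",proj(w,[s["eef_pos"]+T.apply([0,0,dz]) for dz in(-15,0,20,50)]))
c=cv2.resize(im[110:270,240:400,::-1],(640,640),interpolation=0);cv2.imwrite("pics/c8.png",c[:600])
E
```

```text
(270, 120, 90, 112) (255, 225, 63, 72)
w (array([ 5.70035861e+02,  5.83438312e+01, -2.35874560e-01]), np.float64(0.013681437820196152))
t (array([ 5.70121864e+02,  5.72515473e+01, -2.37963619e-01]), np.float64(0.0222281813621521))
both (array([ 5.70181938e+02,  5.79139700e+01, -2.33807003e-01]), np.float64(0.04889377951622009))
slot w ((315.0, 177.5), (27.0, 10.0), 90.0) [[570.3143431   58.49830506  62.        ]] [[569.79053679  58.5556139   62.        ]]
slot t ((286.0882568359375, 260.6470947265625), (6.305926322937012, 15.764815330505371), 14.03624439239502) [[570.14882199  57.50018205  62.        ]] [[569.95299965  57.43055797  62.        ]]
270 303 330; 282 302 332; 294 300 334; 306 299 335; 318 298 335; 330 300 334; 342 300 333; 354 300 333; 366 300 333; 378 301 333; 390 300 333; 
tcp proj [[313.73730636 359.66934231]
 [314.06737079 334.54870973]
 [314.41331328 308.21962542]
 [314.79821846 278.92515908]]
```

View pics/c8.png

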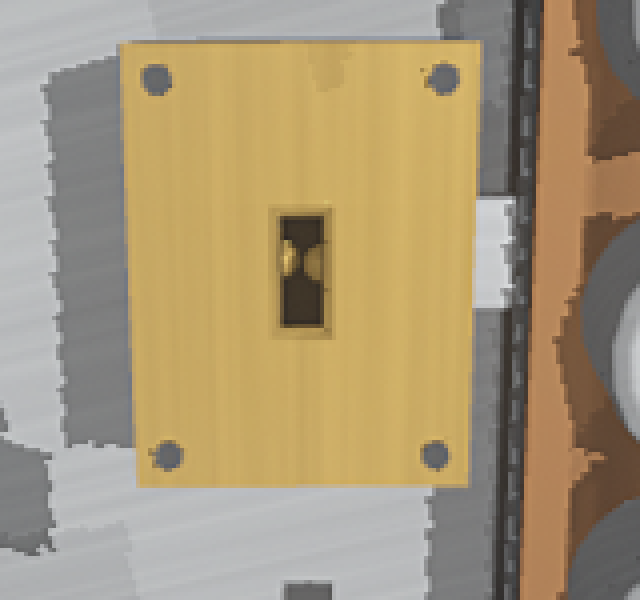

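Plate fits for the keyhole:

| Source | x (mm) | y (mm) |
|---|---|---|
| Wrist camera | 570.1 | 58.4 |
| Top camera | 570.1 | 57.4 |

The held key itself looks about 1.1 mm off in tool x through the wrist camera, which explains the difference. I'll use (570.0, 57.4) with lock yaw −0.236.

```bash
cat > g.py <<'E'
import sys
from rig import status
from h import *
s=status.sense();v=[float(a) for a in sys.argv[1:5]]
print(s["clock"],s["eef_pos"].round(2),s["tcp_rot"].round(4),"F",s["contact_force"].round(2),"M",s["wrist_torque"].round(3),"op",round(s["opening"],3))
print(goal(s,v[:3],v[3]))
E
python3 g.py 570 57.4 130 1.335
```

```text
8.6 [596.95  52.3  250.6 ] [ 3.1357e+00 -6.0000e-04  1.3306e+00] F [ 0.93 -1.13 -0.4 ] M [-0.017 -0.027 -0.006] op 0.12
(array([-0.0015, -0.0281,  0.1204]), array([ 0.0059, -0.0006, -0.0044]))
```

Emit:
{"op": "send_rows", "data": {
  "plan": [
    [[-0.0015,-0.015,0.02],[0.006,-0.0006,-0.0044],-1],
    [[-0.0015,-0.028,0.055],[0.006,-0.0006,-0.0044],-1],
    [[-0.0015,-0.028,0.09],[0.006,-0.0006,-0.0044],-1],
    [[-0.0015,-0.028,0.11],[0.006,-0.0006,-0.0044],-1],
    [[-0.0015,-0.028,0.116],[0.006,-0.0006,-0.0044],-1]
  ],
  "squeeze": 110
}}

```text
clock: 9.02
eef_pos: [567.5, 57.4, 131.4]
tcp_rot: [-3.137, 0.002, 1.335]
contact_force: [-1.4, 0.5, -0.9]
opening: 0.124
```

```bash
python3 g.py 570 57.4 129 1.335
```

```text
9.0167 [567.49  57.44 131.41] [-3.1368e+00  1.6000e-03  1.3355e+00] F [-1.36  0.5  -0.88] M [0.011 0.032 0.018] op 0.124
(array([0.0005, 0.0025, 0.0024]), array([-0.0048,  0.0016,  0.0005]))
```

Emit:
{"op": "send_rows", "data": {
  "plan": [
    [[0.0005,0.0025,0.0022],[-0.005,0.0016,0],-1],
    [[0.0005,0.0025,0.0022],[-0.005,0.0016,0],-1],
    [[0.0005,0.0025,0.0022],[-0.005,0.0016,0],-1],
    [[0.0005,0.0025,0.0022],[-0.005,0.0016,0],-1],
    [[0.0005,0.0025,0.0022],[-0.005,0.0016,0],-1]
  ]
}}

```text
clock: 9.43
eef_pos: [570.9, 57.4, 130.5]
tcp_rot: [3.139, -0.001, 1.335]
contact_force: [-0.5, -0.4, -0.5]
opening: 0.125
```

```bash
python3 g.py 570 57.4 115 1.335; python3 - <<'E'
from rig import viewer
from h import *
a=viewer.grab_frame("scene");b=viewer.grab_frame("wrist")
p=viewer.camera_params("scene")
print(proj(p,[[570,57.4,62],[570,57.4,71]]))
A=cv2.resize(a[160:300,280:420,::-1],(400,400),interpolation=2);B=cv2.resize(b[160:440,180:460,::-1],(400,400))
cv2.imwrite("pics/h9.png",np.hstack([A,B]))
E
```

```text
9.4333 [570.93  57.39 130.55] [ 3.1392e+00 -7.0000e-04  1.3354e+00] F [-0.52 -0.35 -0.5 ] M [ 0.016  0.017 -0.02 ] op 0.125
(array([-0.0002, -0.0009,  0.0155]), array([ 0.0024, -0.0007,  0.0004]))
[[353.57471356 245.91018115]
 [353.9614491  242.41176688]]
```

View pics/h9.png

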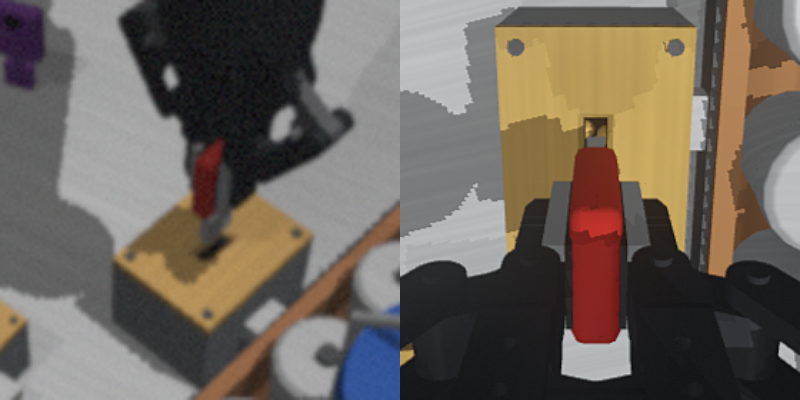

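The key hangs right over the slot: in the crop, key and slot columns are 597 and 596. Descending and watching the force.

Emit:
{"op": "send_rows", "data": {
  "plan": [
    [[-0.0002,-0.0008,0.003],[0.002,-0.0005,0],-1],
    [[-0.0002,-0.0008,0.006],[0.002,-0.0005,0],-1],
    [[-0.0002,-0.0008,0.009],[0.002,-0.0005,0],-1],
    [[-0.0002,-0.0008,0.012],[0.002,-0.0005,0],-1],
    [[-0.0002,-0.0008,0.014],[0.002,-0.0005,0],-1]
  ]
}}

```text
clock: 9.95
eef_pos: [569.5, 57.3, 115.5]
tcp_rot: [-3.141, 0.0, 1.335]
contact_force: [-0.3, 0.8, -0.5]
opening: 0.125
```

```bash
python3 g.py 570 57.4 109 1.335
```

```text
9.95 [569.52  57.32 115.48] [-3.1406e+00  3.0000e-04  1.3354e+00] F [-0.34  0.79 -0.51] M [-0.002 -0.083  0.021] op 0.125
(array([0.0002, 0.0005, 0.0065]), array([-0.001 ,  0.0003,  0.0004]))
```

Tip about 4 mm in with no contact force. Continuing to the first pin.

Emit:
{"op": "send_rows", "data": {
  "plan": [
    [[0.0002,0.0004,0.002],[0,0,0],-1],
    [[0.0002,0.0004,0.004],[0,0,0],-1],
    [[0.0002,0.0004,0.006],[0,0,0],-1],
    [[0.0002,0.0004,0.008],[0,0,0],-1],
    [[0.0002,0.0004,0.0085],[0,0,0],-1]
  ]
}}

```text
clock: 10.37
eef_pos: [569.8, 57.3, 106.6]
tcp_rot: [-3.14, 0.001, 1.336]
contact_force: [-1.3, -0.6, 0.6]
opening: 0.127
```

```bash
python3 g.py 570 57.4 104 1.335
```

```text
10.3667 [569.77  57.31 106.63] [-3.1402e+00  6.0000e-04  1.3355e+00] F [-1.26 -0.58  0.62] M [-0.226  0.086 -0.005] op 0.127
(array([0.0001, 0.0002, 0.0026]), array([-0.0014,  0.0006,  0.0005]))
```

Emit:
{"op": "send_rows", "data": {
  "plan": [
    [[0,0,0.001],[0,0,0],-1],
    [[0,0,0.002],[0,0,0],-1],
    [[0,0,0.003],[0,0,0],-1],
    [[0,0,0.004],[0,0,0],-1],
    [[0,0,0.005],[0,0,0],-1]
  ]
}}

```text
clock: 10.78
eef_pos: [569.6, 56.9, 101.5]
tcp_rot: [-3.14, 0.001, 1.336]
contact_force: [-0.3, -5.4, 1.5]
opening: 0.124
```

```bash
python3 g.py 570 57.4 98 1.335
```

```text
10.7833 [569.62  56.9  101.54] [-3.1401e+00  1.2000e-03  1.3356e+00] F [-0.28 -5.41  1.49] M [-1.109  0.186 -0.022] op 0.124
(array([0.0006, 0.0003, 0.0035]), array([-0.0015,  0.0012,  0.0006]))
```

Emit:
{"op": "send_rows", "data": {
  "plan": [
    [[0,0,0.001],[0,0,0],-1],
    [[0,0,0.002],[0,0,0],-1],
    [[0,0,0.003],[0,0,0],-1],
    [[0,0,0.004],[0,0,0],-1],
    [[0,0,0.005],[0,0,0],-1]
  ]
}}

```text
clock: 11.2
eef_pos: [570.3, 57.4, 97.1]
tcp_rot: [-3.141, -0.0, 1.335]
contact_force: [-0.8, 0.4, 7.4]
opening: 0.128
```

```bash
python3 g.py 570 57.4 89 1.335; python3 - <<'E'
from rig import viewer
from h import *
a=viewer.grab_frame("scene");b=viewer.grab_frame("wrist")
A=cv2.resize(a[160:300,280:420,::-1],(400,400),interpolation=2);B=cv2.resize(b[160:440,180:460,::-1],(400,400))
cv2.imwrite("pics/h10.png",np.hstack([A,B]))
E
```

```text
11.2 [570.29  57.4   97.07] [-3.1414 -0.      1.3353] F [-0.77  0.36  7.42] M [-0.034  0.056 -0.017] op 0.128
(array([-0.0001, -0.0003,  0.0081]), array([-0.0002, -0.    ,  0.0003]))
```

View pics/h10.png

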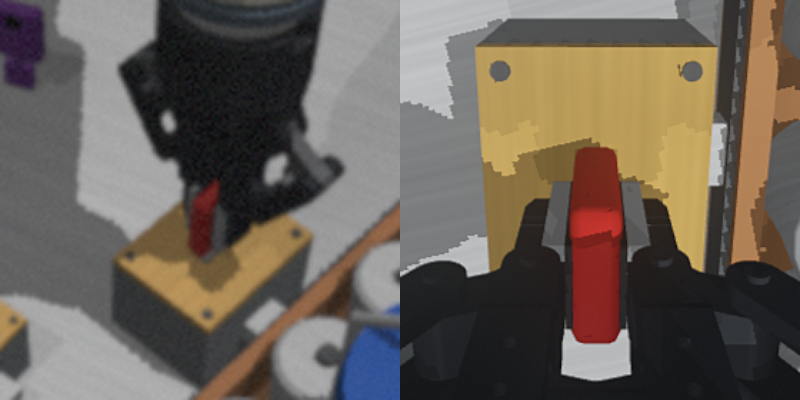

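The head is unchanged in the grip and the pins resist with about 7 N. Continuing.

Emit:
{"op": "send_rows", "data": {
  "plan": [
    [[0,0,0.001],[0,0,0],-1],
    [[0,0,0.002],[0,0,0],-1],
    [[0,0,0.004],[0,0,0],-1],
    [[0,0,0.005],[0,0,0],-1],
    [[0,0,0.006],[0,0,0],-1]
  ]
}}

```text
clock: 11.72
eef_pos: [570.2, 57.5, 90.4]
tcp_rot: [-3.141, -0.0, 1.335]
contact_force: [0.7, 0.0, -1.0]
opening: 0.125
```

```bash
python3 g.py 570 57.4 89 1.335
```

```text
11.7167 [570.23  57.54  90.41] [-3.1411e+00 -1.0000e-04  1.3352e+00] F [ 0.66  0.02 -1.05] M [ 0.144 -0.104 -0.01 ] op 0.125
(array([-0.0002, -0.0002,  0.0014]), array([-0.0005, -0.0001,  0.0002]))
```

Emit:
{"op": "send_rows", "data": {
  "plan": [
    [[-0.0002,-0.0002,0.0006],[0,0,0],-1],
    [[-0.0002,-0.0002,0.0012],[0,0,0],-1],
    [[-0.0002,-0.0002,0.0018],[0,0,0],-1],
    [[-0.0002,-0.0002,0.0022],[0,0,0],-1],
    [[-0.0002,-0.0002,0.0022],[0,0,0],-1]
  ]
}}

```text
clock: 12.13
eef_pos: [570.1, 57.5, 89.4]
tcp_rot: [-3.141, -0.0, 1.335]
contact_force: [-4.4, 0.2, 17.4]
opening: 0.126
```

```bash
python3 g.py 570 57.4 88.5 1.335;  python3 - <<'E'
from rig import viewer
from h import *
a=viewer.grab_frame("scene");b=viewer.grab_frame("wrist")
A=cv2.resize(a[180:280,300:400,::-1],(400,400),interpolation=2);B=cv2.resize(b[160:440,180:460,::-1],(400,400))
cv2.imwrite("pics/h11.png",np.hstack([A,B]))
E
```

```text
12.1333 [570.13  57.5   89.39] [-3.1414e+00 -4.0000e-04  1.3351e+00] F [-4.4   0.21 17.39] M [ 0.122  0.736 -0.027] op 0.126
(array([-0.0001, -0.0001,  0.0009]), array([-0.0002, -0.0004,  0.0001]))
```

View pics/h11.png

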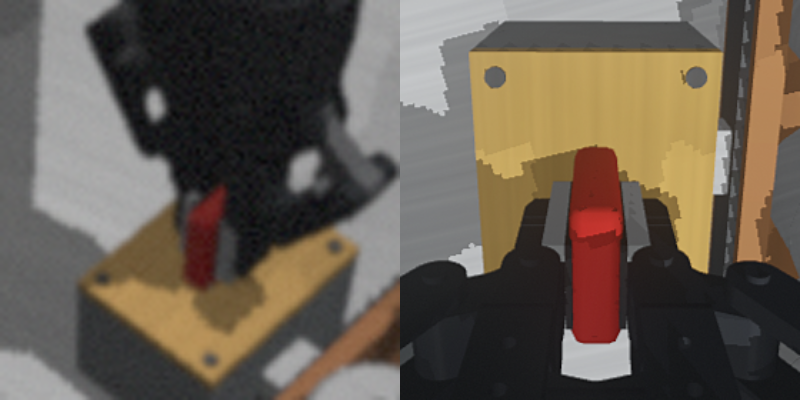

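Home: at 17 N of press the TCP z is 89.4, exactly 22 mm above the stand-resting height. The head lies flush on the plate. Now turning clockwise (tool +z) in steps while pressing lightly.

Emit:
{"op": "send_rows", "data": {
  "plan": [
    [[0,0,0.0006],[0,0,0.06],-1],
    [[0,0,0.0006],[0,0,0.13],-1],
    [[0,0,0.0006],[0,0,0.21],-1],
    [[0,0,0.0006],[0,0,0.29],-1],
    [[0,0,0.0006],[0,0,0.37],-1]
  ],
  "squeeze": 120
}}

```text
clock: 12.65
eef_pos: [570.2, 57.3, 89.5]
tcp_rot: [3.141, -0.0, 0.962]
contact_force: [-1.1, -2.1, 7.6]
opening: 0.125
```

```bash
python3 g.py 570.1 57.5 88.7 0.6
```

```text
12.65 [570.25  57.28  89.46] [ 3.1414e+00 -2.0000e-04  9.6160e-01] F [-1.11 -2.08  7.58] M [-0.26   0.358  0.161] op 0.125
(array([ 0.0001, -0.0002,  0.0008]), array([ 2.000e-04, -2.000e-04,  3.616e-01]))
```

Emit:
{"op": "send_rows", "data": {
  "plan": [
    [[0.0001,-0.0002,0.0008],[0,0,0.08],-1],
    [[0.0001,-0.0002,0.0008],[0,0,0.16],-1],
    [[0.0001,-0.0002,0.0008],[0,0,0.24],-1],
    [[0.0001,-0.0002,0.0008],[0,0,0.32],-1],
    [[0.0001,-0.0002,0.0008],[0,0,0.4],-1]
  ]
}}

```text
clock: 13.07
eef_pos: [570.0, 57.1, 89.4]
tcp_rot: [3.141, 0.0, 0.558]
contact_force: [-2.9, -2.2, 12.1]
opening: 0.127
```

```bash
python3 g.py 570.1 57.5 88.7 0.15
```

```text
13.0667 [570.04  57.13  89.43] [3.141e+00 2.000e-04 5.583e-01] F [-2.93 -2.17 12.1 ] M [-0.375  0.553  0.123] op 0.127
(array([ 0.0002, -0.0003,  0.0007]), array([0.0006, 0.    , 0.4083]))
```

Emit:
{"op": "send_rows", "data": {
  "plan": [
    [[0.0002,-0.0003,0.0007],[0,0,0.08],-1],
    [[0.0002,-0.0003,0.0007],[0,0,0.16],-1],
    [[0.0002,-0.0003,0.0007],[0,0,0.24],-1],
    [[0.0002,-0.0003,0.0007],[0,0,0.32],-1],
    [[0.0002,-0.0003,0.0007],[0,0,0.4],-1]
  ]
}}

```text
clock: 13.48
eef_pos: [569.9, 57.1, 89.5]
tcp_rot: [3.14, 0.0, 0.155]
contact_force: [-2.5, -3.7, 11.6]
opening: 0.127
```

```bash
python3 g.py 570.1 57.5 88.7 -0.3;python3 - <<'E'
from rig import viewer
from h import *
a=viewer.grab_frame("scene");b=viewer.grab_frame("wrist")
A=cv2.resize(a[140:300,280:440,::-1],(400,400),interpolation=2);B=cv2.resize(b[:,80:560,::-1],(400,400))
cv2.imwrite("pics/h12.png",np.hstack([A,B]))
E
```

```text
13.4833 [569.86  57.07  89.45] [3.1404e+00 4.0000e-04 1.5500e-01] F [-2.52 -3.7  11.63] M [-0.413  0.531  0.187] op 0.127
(array([ 0.0003, -0.0004,  0.0008]), array([1.30e-03, 1.00e-04, 4.55e-01]))
```

View pics/h12.png

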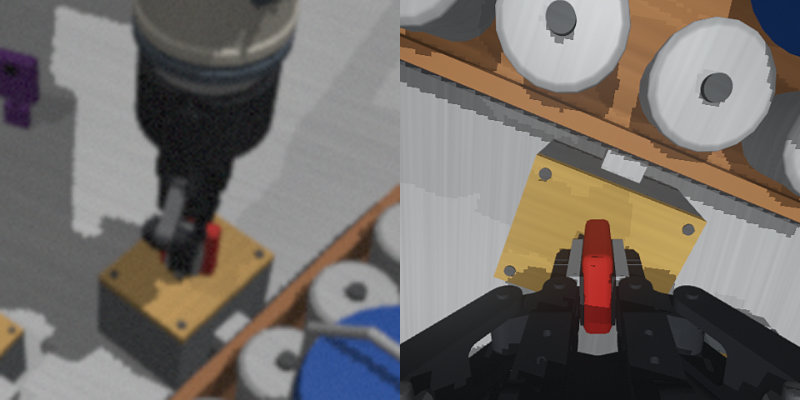

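The head is still aligned in the jaws, the bolt is drawing back, and the wrist camera is well clear of the tiffin. Turning further.

Emit:
{"op": "send_rows", "data": {
  "plan": [
    [[0.0003,-0.0004,0.0008],[0.001,0,0.08],-1],
    [[0.0003,-0.0004,0.0008],[0.001,0,0.16],-1],
    [[0.0003,-0.0004,0.0008],[0.001,0,0.24],-1],
    [[0.0003,-0.0004,0.0008],[0.001,0,0.32],-1],
    [[0.0003,-0.0004,0.0008],[0.001,0,0.4],-1]
  ]
}}

```text
clock: 14.0
eef_pos: [569.7, 57.1, 89.4]
tcp_rot: [3.14, 0.001, -0.248]
contact_force: [-5.2, -2.6, 14.2]
opening: 0.125
```

```bash
python3 g.py 570.1 57.5 88.7 -0.335
```

```text
14.0 [569.69  57.08  89.44] [ 3.1404e+00  7.0000e-04 -2.4800e-01] F [-5.2  -2.64 14.19] M [-0.47   0.815  0.209] op 0.125
(array([ 0.0003, -0.0005,  0.0007]), array([0.0013, 0.0007, 0.087 ]))
```

Emit:
{"op": "send_rows", "data": {
  "plan": [
    [[0.0003,-0.0005,0.0007],[0.001,0,0.05],-1],
    [[0.0003,-0.0005,0.0007],[0.001,0,0.09],-1],
    [[0.0003,-0.0005,0.0007],[0.001,0,0.09],-1],
    [[0.0003,-0.0005,0.0007],[0.001,0,0.09],-1],
    [[0.0003,-0.0005,0.0007],[0.001,0,0.09],-1]
  ]
}}

```text
clock: 14.42
eef_pos: [569.6, 57.1, 89.4]
tcp_rot: [3.14, 0.001, -0.338]
contact_force: [-4.4, -2.6, 12.2]
opening: 0.125
```

```bash
python3 g.py 570.1 57.5 88.7 -0.335;python3 - <<'E'
from rig import viewer
from h import *
a=viewer.grab_frame("scene");b=viewer.grab_frame("wrist");t=viewer.grab_frame("top")
A=cv2.resize(a[140:300,280:440,::-1],(400,400),interpolation=2);B=cv2.resize(b[:,80:560,::-1],(400,400))
cv2.imwrite("pics/h13.png",np.hstack([A,B]));cv2.imwrite("pics/t13.png",t[:,:,::-1])
m=viewer.cut_out("key","wrist")
for r in m[:2]: print(r["p"],r["extent"])
i=b.astype(int);mm=((i[...,0]>60)&(i[...,1]<.4*i[...,0])&(i[...,2]<.4*i[...,0])).astype(np.uint8);mm[:250]=0;mm[420:]=0
print(cv2.boundingRect(mm))
E
```

```text
14.4167 [569.63  57.05  89.44] [ 3.1404e+00  1.3000e-03 -3.3760e-01] F [-4.45 -2.62 12.22] M [-0.411  0.669  0.041] op 0.125
(array([ 0.0003, -0.0006,  0.0007]), array([ 0.0012,  0.0013, -0.0026]))
(298, 264, 38, 137)
```

View pics/h13.png

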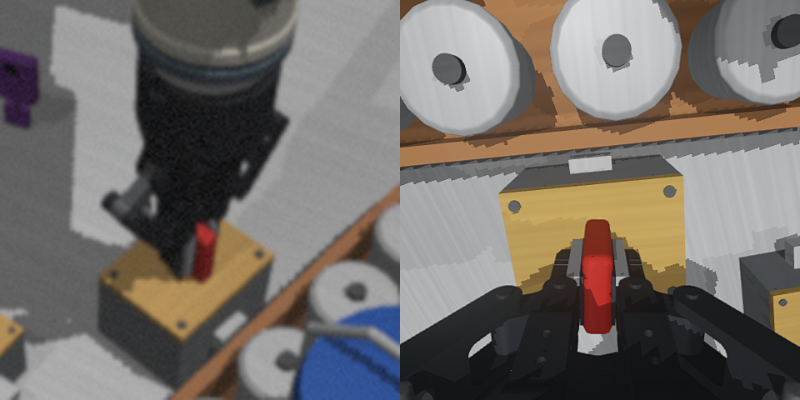

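View pics/t13.png

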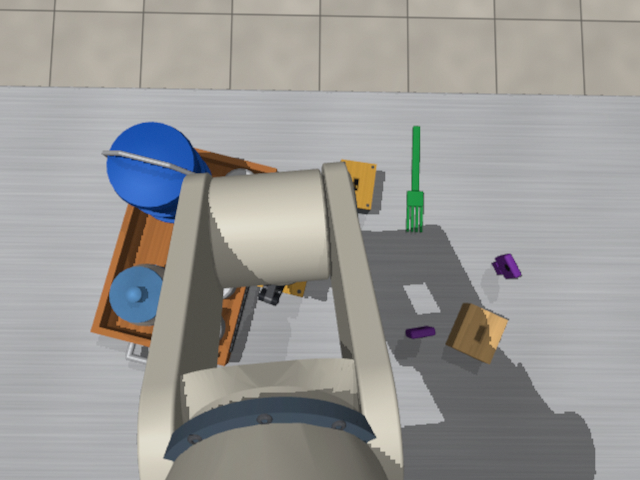

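```bash
python3 - <<'E'
from rig import viewer,status
from h import *
b=viewer.grab_frame("wrist");w=viewer.camera_params("wrist");print(status.sense()["wrist_torque"],status.sense()["clock"])
cv2.imwrite("pics/w14.png",cv2.resize(b[160:300,180:460,::-1],(800,400),interpolation=0))
c,s=np.cos(-.236),np.sin(-.236)
f=lambda x,y,z:[570+c*x-s*y,57.4+s*x+c*y,z]
for z in(20,30,40,50):
    print(z,proj(w,[f(0,35,z),f(0,42,z),f(0,50,z)]).round(0).tolist())
E
```

```text
[-0.3788341   0.67951112  0.07705024] 14.6667
20 [[310.0, 202.0], [309.0, 188.0], [307.0, 173.0]]
30 [[310.0, 206.0], [308.0, 192.0], [306.0, 175.0]]
40 [[309.0, 211.0], [308.0, 196.0], [306.0, 179.0]]
50 [[309.0, 217.0], [307.0, 201.0], [305.0, 182.0]]
```

View pics/w14.png

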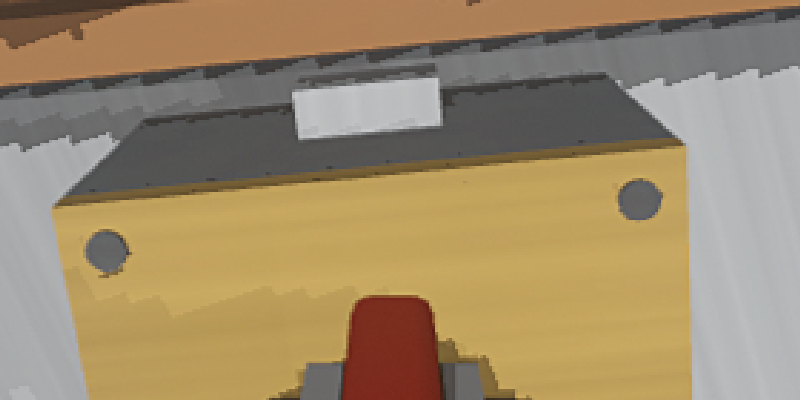

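```bash
python3 - <<'E'
from rig import viewer,status
from h import *
b=cv2.imread("pics/w8.png")
w=viewer.camera_params("wrist")
T=R.from_euler("xyz",[3.1357,-.0006,1.3306]);w=dict(w)
w["xyz"]=np.array([596.95,52.3,250.6])+T.apply([1.07,-74.2,-120.94])
w["orientation"]=(T*R.from_rotvec([-.29658,-.00039,.00077])).as_euler("xyz")
c,s=np.cos(-.236),np.sin(-.236)
f=lambda x,y,z:[570+c*x-s*y,57.4+s*x+c*y,z]
for z in(30,35,40):
    print(z,proj(w,[f(0,35,z),f(0,42,z),f(0,50,z)]).round(1).tolist())
print(b[175,350:380].mean(1).round().tolist())
E
```

```text
30 [[353.2, 172.4], [361.1, 172.3], [370.1, 172.3]]
35 [[353.8, 173.2], [361.7, 173.1], [370.8, 173.1]]
40 [[354.3, 174.0], [362.4, 173.9], [371.6, 173.9]]
[159.0, 159.0, 161.0, 163.0, 163.0, 159.0, 156.0, 152.0, 177.0, 202.0, 204.0, 202.0, 202.0, 203.0, 204.0, 209.0, 157.0, 124.0, 103.0, 79.0, 76.0, 66.0, 55.0, 113.0, 137.0, 137.0, 136.0, 136.0, 136.0, 137.0]
```

```bash
python3 - <<'E'
from rig import viewer,status
from h import *
a=cv2.imread("pics/scene0.png");b=viewer.grab_frame("scene")[:,:,::-1]
A=[cv2.resize(np.ascontiguousarray(i[245:300,340:400]),(390,358),interpolation=0) for i in(a,b)]
cv2.imwrite("pics/b15.png",np.hstack(A))
s=status.sense();print(s["clock"],s["wrist_torque"],s["contact_force"],s["tcp_rot"])
E
```

```text
14.7167 [-0.46444581  0.6806289   0.03832515] [-4.09330296 -2.07171186 14.12976317] [ 3.14036938e+00  1.29883369e-03 -3.37692479e-01]
```

View pics/b15.png

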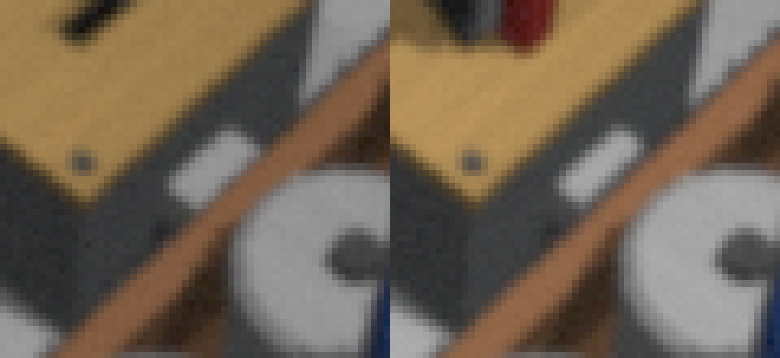

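Before turning, the bolt reached the tray wall. Now it stops short with a visible gap, so the cylinder has followed the key. The pose is steady: turned 1.67 rad, pressing about 13 N, grip closed on the head. Handing in.

```bash
python3 -c "
from rig import job,status
s=status.sense();print(s['clock'],s['eef_pos'],s['tcp_rot'],s['qvel'].round(3),s['opening'])
print(job.sign_off())"
```

```text
14.7167 [569.62713437  57.02267119  89.45941522] [ 3.14036938e+00  1.29883369e-03 -3.37692479e-01] [-0.001 -0.001 -0.002  0.001  0.001 -0.001] 0.12552031958634263
the job is handed in; nothing more can be done
None
```

I lifted the red-headed key out of its stand and pushed it down through the larger lock's keyhole, past both pins. I then turned it 1.67 rad clockwise and handed in at 14.7 s, still gripping it at the 120 N setting and pressing down. The hand-in gives no verdict.

**Last checks:**
- **Fully home:** the tool height was 89.45 mm, matching the 89.4 mm expected, with about 14 N of downward push. The head was flush on the plate and had not slipped in the jaws.
- **Tray free:** the bolt stops short of the tray wall, where it touched before the turn. I could not read the cylinder angle directly; from the key's turn less the lost motion it should be about 1.5 rad.
- **Bystanders:** in the last top view the tiffin, pickle pot and fork looked unmoved, as did the visible parts of the purple keys.

**What disagreed:**
- **Keyhole position:** the wrist camera put the keyhole about 1 mm from where the top camera did. I put this down to wrist-camera bias, used the top camera's value, and the key went in without catching.
- **Bolt travel:** my wrist-camera estimate showed little or no bolt movement, so I relied on the clearer before-and-after scene pictures.
- **Turning torque:** it fell from about 0.2 to 0.04–0.08 N m once I stopped turning, less than the 0.15 N m spring alone. I think friction is the cause, but I did not confirm it.

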